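# Advance the step selector four clicks and enter it

## Task

With a fingertip against the upright peg on the click-stop dial, push the dial clockwise (seen from above) exactly four clicks on from where it stands, without overrunning and without pulling the dial up. Then press the push button on the small separate box fully down to enter the setting, and let go. Leave the gear, bearing block, bushing and screwdriver where they are.

Things in the scene. Friction and masses are not known exactly. Their poses are not given: they have to be found in the camera images.
- dial (a joint): angle of the click-stop dial in rad, growing clockwise seen from above. Stations 0 to 7 at 0, 0.524, ... 3.665 rad (30 degrees apart), end stops just beyond; it starts in station 0, 1 or 2. A spring draws it into the nearest station. About 6 N at the peg starts a click; past the half-way ridge (15 degrees) the dial springs on into the next station by itself and stays
- dial_lift (a joint): height in m by which the dial is raised off its seat, 0 to 0.008; a spring holds it down at 0, and it must stay there
- dial_centre (a point): centre of the upper face of the round dark steel dial, on its vertical axis, 53.5 mm above the worktop; the dial is 104 mm across with a serrated edge; in the middle is a boss 26 mm across and 5 mm high
- dial_peg (a point): middle of the upright round bright steel peg that stands on the dial 40 mm from its axis: 13 mm in diameter, from the dial's face (53.5 mm) up to 83.5 mm above the worktop, this point at 68.5 mm. Pushing its side along the circle turns the dial
- enter_button (a joint): travel of the push button in m, 0 released to 0.006 fully down (5 N); springs back by itself
- enter_button_top (a point): centre of the top of the round push button, 32 mm across, about 56 mm above the worktop, pressed straight down, on a small fixed grey box 70 x 70 mm (92 mm over its foot) beside the selector
- gear: loose pale gear wheel, 48 mm across, 18 mm high, flat on the worktop; origin at its underside; to be left alone
- bearing: loose metal bearing block, 20 x 54 x 34 mm high; origin at its underside; to be left alone
- bushing: loose flanged bushing, 34 mm across, 28 mm high; origin at its underside; to be left alone
- screwdriver: loose small screwdriver, 164 mm long, 26 mm high, lying flat; origin at its underside; to be left alone
- selector: fixed grey housing that carries the dial: 132 x 132 mm, top 40 mm above the worktop, 156 mm along y over the flanges at its foot, eight black strokes at the stations; origin on the worktop under the dial's axis

How it is judged (in metres and radians):
On the way, in this order (a step that is already met when the one before it is completed fails the run):
1. the dial stands four clicks clockwise of its start (distance of dial_peg from where it was at the start of the episode between 0.0663 and 0.0719 m), for 0.2 s.
2. the push button is pressed down (value of joint enter_button above 0.0045 m), for 0.05 s.
At the end, for the whole second after the job is handed in: the dial rests in the station four clicks (120 degrees, within 8 degrees) clockwise of where it stood, which puts its peg 66.3 to 71.9 mm from its start, and the button, pressed at least 4.5 mm after that, is released (all of step 1 and value of joint dial above 1.95 rad and value of joint enter_button below 0.002 m); the robot touches nothing.
It fails at once if the dial is pushed over the ridge beyond the fourth click (peg more than 74.7 mm from its start) (distance of dial_peg from where it was at the start of the episode above 0.0747 m).
It fails at once if the dial is pulled up off its seat by more than 4 mm (value of joint dial_lift above 0.004 m).
It fails at once if the button is pressed while the dial is not four clicks on (value of joint enter_button above 0.003 m and (distance of dial_peg from where it was at the start of the episode below 0.0663 m or distance of dial_peg from where it was at the start of the episode above 0.0719 m)).
It fails at once if a bystander is moved by more than 20 mm (distance of any of gear, bearing, bushing, screwdriver from where it was at the start of the episode above 0.02 m).
It also fails if it takes over 51 s, if anything falls off the work surface, if the arm or the gripper's body presses on something with over 40 N, if the wrist force passes 120 N, or if a joint passes its speed limit or range.

## Robot

A 6-joint arm with a two-finger parallel gripper is mounted at the origin on a cart in front of the work surface, level with it; the furniture and walls round the work are solid. World frame = base frame: x ahead of the robot, y to its left, z up, the work surface at z = 0. Lengths are in mm, angles in rad, forces in N, time in s.
With the tool pointing down it reaches from about 350 to 875 mm from the base axis. Payload 4.2 kg.
Tool frame: the origin (TCP) lies where the fingers leave the gripper's body, on its centre line; the fingertips stand 73 mm ahead of it and the grasp point (between the pads) lies 54 mm ahead of it; z points along the fingers, y is the direction in which the jaws open and shut (so a half turn about z gives the same grasp; the last joint's range is limited). The gripper opens to 85 mm and grips with 20 to 120 N. Pads are 22 mm wide; open, the fingers measure 114 mm over their backs; the gripper's body (76 mm by 85 mm) begins 54 mm behind the grasp point. The pads swing forward as they close: fully open they stand 13 mm farther back than shut.
Start: joints at [0.259, 0.385, 0.008, 0, -1.194, -0.259], TCP at [624.98, 0.025, 303.912] pointing down, gripper open.
Joint ranges: [-3.14, 3.14], [-1.21, 2.06], [-1.07, 1.41], [-3.16, 2.05], [-2.99, -0.16], [-3.1, 3.1]. Speed limits (rad/s): [2.79, 2.79, 3.14, 3.14, 3.14, 3.14].

## Interface

Orientations are given as a unit quaternion [x, y, z, w].
In Python, from bench import arm gives the robot as it stands.
- The arm moves only by the tool apply_moves, never from a script. Its argument "increments" is a list that holds one entry, the list of rows, each a list of 7 numbers: the shift along the tool's x, y, z scaled (see below), then the turn, a rotation vector about the tool's x, y, z scaled (see below), then the gripper's target within -1 to 1 (fully open at 1, half-way at 0, shut at -1). A call has 1 to 10 rows; each row is the pose to reach, as a shift and turn from the pose commanded when the call began, along the tool's axes at that moment; what a row does not reach only later rows make up. The controller multiplies each number of a shift by 100 mm and each number of a turn by 0.5 rad. A row lasts 1/10 s, in which the tool goes at most 50 mm and 8.59 degrees, less where a joint would pass 70% of its speed; a pose out of reach is approached as far as the arm can. A call with a number of a shift or a turn outside -1 to 1 is refused whole. A call with a gripper value outside its range is refused whole. The fingers move at their own pace and stop on an object; the grip force is fixed at half the most. Time passes only in rows, so rows that repeat a pose let the fingers close. It gives the time, the measured TCP pose, the force and the opening at its end, in the units of the state.
- arm.read_state(): the state, without advancing time (a new reading comes with each control period).
- arm.get_image(name): name is "side" or "top" or "wrist"; returns a dict with "img" (384x512x3 uint8, red, green, blue), "fx", "fy", "cx", "cy" (pixels), "pose" (4x4, takes a point from camera to world coordinates). Camera axes: x right, y up, looking along -z (the intrinsics and any distortion apply to the point x, -y, -z); pixel columns grow to the right and rows downward; lengths in mm; the calibration is good to about 2 mm. The wrist camera is an equidistant fisheye: a pixel r from the principal point sees the ray r / f radians off the axis. A picture is of the moment at which its call begins. There is no depth.
- arm.job_done(): hands the job in, once; it reports no verdict.
Trained networks look in a picture, given as the dict that the camera call returned (one of the last four; its "shot" number tells which), for a name from the list of things; names that differ only in an ending like _2 or _b are one class to them, and where a whole thing is asked for, a point or a joint stands for the part that bears it (a point fixed in the world has none). Each returns a list of dicts, best first, with "conf" (0 to 1); they miss things now and then, are a little off and sometimes report something else, mostly with a low value. They report only what shows in the picture. A call takes as long as a camera call.
- arm.outline_of(label, picture): "pixels" (384x512 bool, what is visible of it) and "box" ([centre column, centre row, width, height] in pixels, round what is visible of it).
- arm.mark_of(label, picture): "at" ([column, row] in pixels: a listed point, or the origin of a listed thing).
The state is a dict: "clock": time; "joints": joint angles; "joint_vel": joint speeds; "joint_efforts": joint torques, N m; "position": TCP position; "ee_rot": TCP orientation; "contact_force": force on the tool from outside, world axes, zero at the start; "wrist_torque": the same for the moment, N m; "gripper_width": finger opening in mm.
Only numpy, scipy, OpenCV 4.12 (cv2) and the standard library are available. Lean on these libraries where they do the work, as an engineer would, in place of code of your own. Each camera call takes 0.05 s, during which the arm holds its last target.

## Working session

There is one attempt and no reset: what is moved stays moved. The work goes in short steps, Python scripts to look and compute and a tool call to move; the robot and the scene stay as the last step left them, time stands still between calls to the robot, and variables do not carry over. Pictures are saved under pics/ and viewed, and the job is handed in when it is done.

Besides the shell and the picture viewer there is one more tool, called after "Call:" as a command line: name --argument value ..., lists and objects as JSON in quotes. apply_moves: Moves the arm, as the interface text tells. Shifts and turns lie within -1 to 1; 1 stands for 100 mm of shift or 0.5 rad of turn. Its arguments: {"type":"object","properties":{"increments":{"type":"array"}},"required":["increments"]}

```bash
ls; mkdir -p pics
cat > h.py <<'E'
import numpy as np,cv2
from bench import arm
from scipy.spatial.transform import Rotation as R
def ray(im,px):
    P=np.array(im["pose"]);u=(px[0]-im["cx"])/im["fx"];v=(px[1]-im["cy"])/im["fy"]
    if im.get("name")=="wrist":
        r=np.hypot(u,v);d=np.array([np.sin(r)*u/max(r,1e-9),-np.sin(r)*v/max(r,1e-9),-np.cos(r)])
    else: d=np.array([u,-v,-1])
    return P[:3,3],P[:3,:3]@d
def atz(im,px,z):
    o,d=ray(im,px);return o+d*(z-o[2])/d[2]
def proj(im,p):
    P=np.array(im["pose"]);q=P[:3,:3].T@(np.array(p)-P[:3,3]);x,y,z=q[0],-q[1],-q[2]
    return np.array([im["cx"]+im["fx"]*x/z,im["cy"]+im["fy"]*y/z])
def shot(n):
    im=arm.get_image(n);im["name"]=n;return im
def save(im,f): cv2.imwrite("pics/"+f,cv2.resize(im["img"][:,:,::-1],None,fx=1.5,fy=1.5,interpolation=cv2.INTER_CUBIC))
E
python3 - <<'E'
from h import *
s=arm.read_state();print(s)
Z={"dial_centre":53.5,"dial_peg":68.5,"enter_button_top":56,"gear":0,"bearing":0,"bushing":0,"screwdriver":0,"selector":0}
for n in ["top","side"]:
    im=shot(n);save(im,n+"0.png");print(n,[k for k in im if k!='img'],im["fx"],np.round(im["pose"],2).tolist())
    for l,z in Z.items():
        for r in arm.mark_of(l,im)[:2]: print(l,np.round(r["at"],1),round(r["conf"],2),np.round(atz(im,r["at"],z),1))
E
```

```text
pics
{'clock': 0.0, 'joints': array([ 2.58620391e-01,  3.85546398e-01,  6.60646833e-03, -4.91751551e-04,
       -1.19397809e+00, -2.58587625e-01]), 'joint_vel': array([ 1.50650169e-04,  2.15545313e-05, -1.13564414e-04, -2.23051237e-04,
        2.63806460e-04,  1.19991394e-04]), 'joint_efforts': array([-9.55001960e-04, -3.92286408e+01,  1.88399577e+01,  4.18616563e+00,
       -4.72148502e-03,  8.27910434e-07]), 'position': array([6.24570727e+02, 3.62849405e-02, 3.02821034e+02]), 'ee_rot': array([-0.7070538 ,  0.70715892,  0.0007309 , -0.00080212]), 'contact_force': array([-0.76192398,  0.94183059, -0.22747644]), 'wrist_torque': array([ 0.01178212, -0.00228977, -0.01231582]), 'gripper_width': 85.23829080642027}
top ['fx', 'fy', 'cx', 'cy', 'pose', 'shot', 'name'] 371.9274081910871 [[0.03, 0.99, -0.1, 409.08], [-1.0, 0.03, -0.0, -15.33], [-0.0, 0.1, 0.99, 1199.14], [0.0, 0.0, 0.0, 1.0]]
dial_centre [212.5 175.2] 0.91 [578.3 118.1  53.5]
dial_peg [204.1 183. ] 0.86 [551.2 141.1  68.5]
enter_button_top [293.4 176.6] 0.59 [ 580.9 -133.3   56. ]
enter_button_top [201.8 181.8] 0.18 [556.3 150.1  56. ]
gear [224.5 235.6] 0.5 [392.   77.9   0. ]
bearing [338.7 233.4] 0.67 [ 409.8 -287.6    0. ]
bushing [290.6 174.2] 0.67 [ 597.  -129.9    0. ]
bushing [350.1 174. ] 0.63 [ 603.3 -323.5    0. ]
screwdriver [148. 208.] 0.48 [473.2 328.2   0. ]
selector [211.5 178.2] 0.7 [576.3 127.2   0. ]
side ['fx', 'fy', 'cx', 'cy', 'pose', 'shot', 'name'] 361.47240665658944 [[0.73, 0.45, -0.52, 48.78], [-0.69, 0.49, -0.54, -482.15], [0.01, 0.75, 0.67, 668.95], [0.0, 0.0, 0.0, 1.0]]
dial_centre [243.2 172.6] 0.6 [575.5 104.5  53.5]
dial_peg [226.5 166.8] 0.73 [546.4 140.4  68.5]
enter_button_top [309.7 214.5] 0.61 [ 580.7 -128.5   56. ]
gear [194.6 227. ] 0.74 [380.5  73.9   0. ]
bearing [316.9 315.7] 0.67 [ 413.6 -295.1    0. ]
bushing [385.3 275. ] 0.55 [ 604.4 -336.8    0. ]
screwdriver [164.9 167. ] 0.72 [464.9 337.9   0. ]
```

View pics/top0.png

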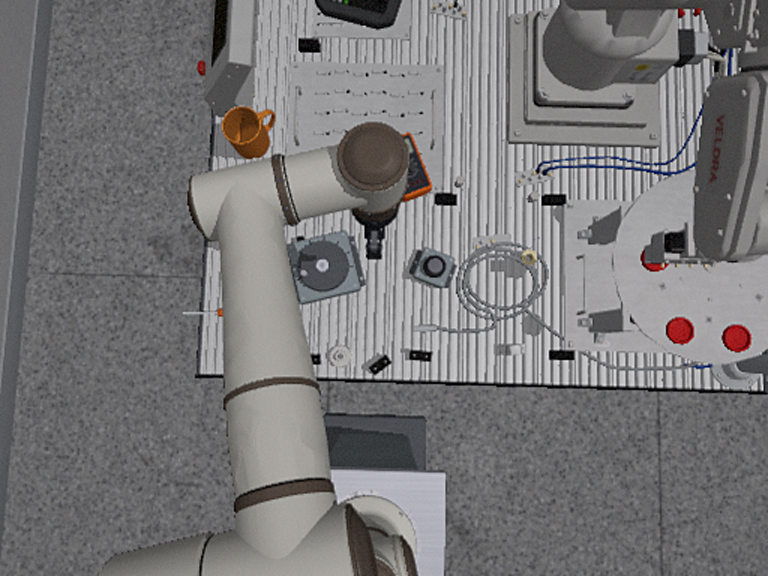

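View pics/side0.png

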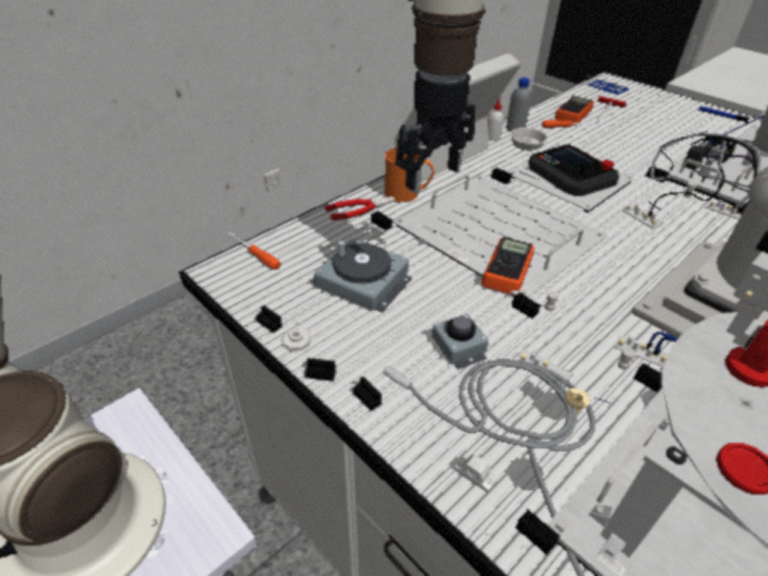

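The top view shows the dial at view pixel (321,265), partly behind the arm, and the button at (436,266). In the side view the peg stands at about (338,250), left of the boss at (361,258). Next I'll move the wrist camera nearer.

Call:
apply_moves --increments '[[[-0.4, 0.3, 0, 0, 0, 0, 1], [-0.8, 0.5, 0.2, 0, 0, 0, 1], [-1, 0.5, 0.4, 0, 0, 0, 1], [-1, 0.5, 0.4, 0, 0, 0, 1], [-1, 0.5, 0.4, 0, 0, 0, 1]]]'

```text
clock: 1.4
position: [575.1, 100.2, 264.0]
ee_rot: [0.708, -0.707, 0.0, 0.0]
contact_force: [-0.3, -0.2, 0.9]
gripper_width: 85.3
```

```bash
cat > look.py <<'E'
from h import *
import sys
Z={"dial_centre":53.5,"dial_peg":68.5,"enter_button_top":56}
t=sys.argv[1]
s=arm.read_state();print(s["clock"],s["position"],s["ee_rot"],s["contact_force"],s["gripper_width"],s["joints"])
for n in sys.argv[2:]:
    im=shot(n);save(im,n+t+".png");print(n,np.round(im["pose"],2).tolist(),im["fx"])
    for l,z in Z.items():
        for r in arm.mark_of(l,im)[:2]: print(l,np.round(r["at"],1),round(r["conf"],2),np.round(atz(im,r["at"],z),1))
E
python3 look.py 1 wrist top side
```

```text
1.4 [575.14563601 100.21238339 264.00673915] [ 7.07525104e-01 -7.06688119e-01  1.93244123e-04  3.04885920e-04] [-0.27873768 -0.16306549  0.86612374] 85.32743511934703 [ 4.49990700e-01  3.46339759e-01 -1.55604002e-01  6.45397090e-04
 -1.06930090e+00 -4.49117417e-01]
wrist [[-1.0, 0.0, 0.0, 575.95], [-0.0, -0.95, -0.31, 20.75], [-0.0, -0.31, 0.95, 333.73], [0.0, 0.0, 0.0, 1.0]] 297.3186396354542
dial_peg [275.1 227.8] 0.81 [553.  142.6  68.5]
top [[0.03, 0.99, -0.1, 409.08], [-1.0, 0.03, -0.0, -15.33], [-0.0, 0.1, 0.99, 1199.14], [0.0, 0.0, 0.0, 1.0]] 371.9274081910871
dial_centre [214.4 177.3] 0.7 [571.9 111.9  53.5]
dial_peg [200.6 183.6] 0.94 [549.1 151.8  68.5]
enter_button_top [338.9 235.8] 0.59 [ 402.5 -275.5   56. ]
enter_button_top [289.5 176.1] 0.44 [ 582.2 -121.2   56. ]
side [[0.73, 0.45, -0.52, 48.78], [-0.69, 0.49, -0.54, -482.15], [0.01, 0.75, 0.67, 668.95], [0.0, 0.0, 0.0, 1.0]] 361.47240665658944
dial_centre [241.8 171.4] 0.95 [576.3 111.1  53.5]
dial_peg [224.5 164.5] 0.59 [549.1 152.2  68.5]
enter_button_top [241.9 172.8] 0.47 [570.1 103.9  56. ]
```

View pics/wrist1.png

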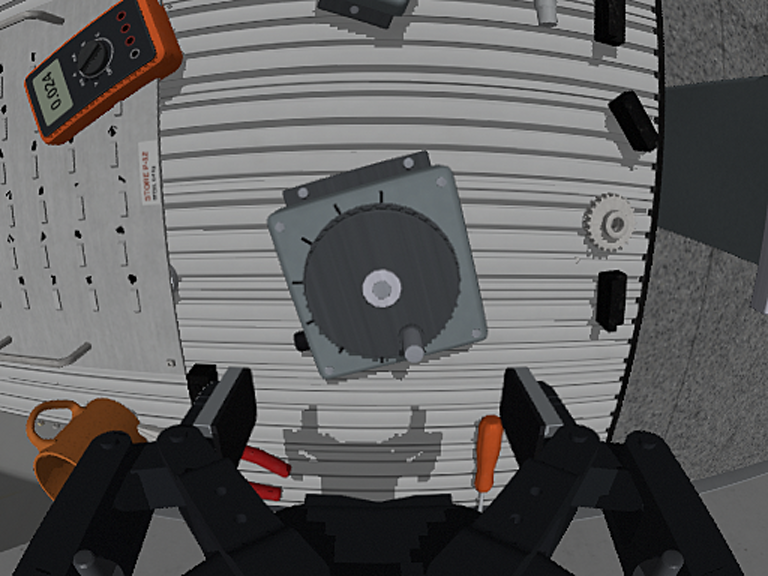

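Run:
```python
import cv2
a=cv2.imread('pics/top1.png')[200:340,250:490];b=cv2.imread('pics/side1.png')[200:380,280:520]
cv2.imwrite('pics/c1.png',cv2.vconcat([cv2.resize(a,None,fx=2,fy=2),cv2.resize(b,None,fx=1.6667*1.2,fy=1.6)[:,:480]]))
```

```text
(no output)
```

View pics/c1.png

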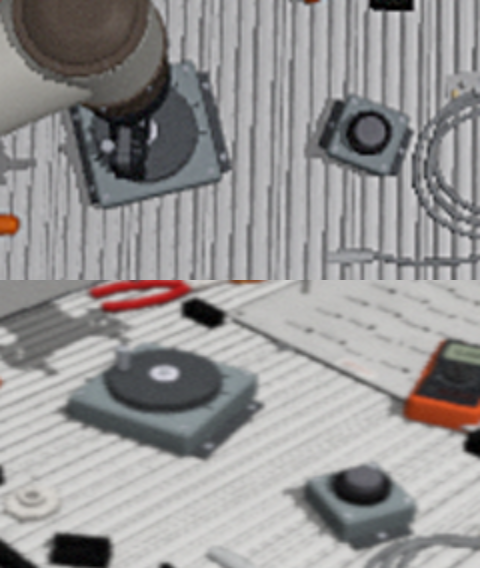

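The wrist view shows the boss at (381,289) and the peg leaning out to its top at (414,353). The strokes run clockwise from about 5 o'clock, under the peg, to 12 o'clock, so the dial starts in station 0. Now I'll refine the positions.

Run:
```python
from h import *
im=shot("wrist")
a=im["img"][180:250,160:320]
cv2.imwrite("pics/w2.png",cv2.resize(a[:,:,::-1],None,fx=5,fy=5,interpolation=cv2.INTER_CUBIC))
m=arm.mark_of("dial_peg",im);print([(x["at"],x["conf"]) for x in m])
o=arm.outline_of("dial_peg",im);print([(x["box"],x["conf"]) for x in o])
c=atz(im,(254,192.5),58.5);print("centre",c)
for px,z in [((276,235.5),83.5),((274.5,221),53.5),(m[0]["at"],68.5)]:
    p=atz(im,px,z);d=p-c;print(p,np.hypot(d[0],d[1]),np.degrees(np.arctan2(d[1],d[0])))
for q in [(254,131),(225,139),(205,160),(198,189),(206,212),(228,233),(254,238)]:
    p=atz(im,q,40);d=p-c;print(q,p,np.hypot(d[0],d[1]),np.degrees(np.arctan2(d[1],d[0])))
```

```text
[([276.7, 225.4], 0.9), ([319.1, 320.4], 0.46)]
[([255.2, 187.8, 103.2, 104.9], 0.61)]
centre [573.6329     109.19872265  58.5       ]
[553.1436714  143.45823298  83.5       ] 39.91894958928552 120.88193840011624
[552.48869346 141.59278467  53.5       ] 38.68401121537807 123.13323161833833
[551.44077103 139.81453131  68.5       ] 37.812938626313745 125.93679718458858
(254, 131) [573.54754637  51.44617617  40.        ] 57.75260955520219 -90.08467849831419
(225, 139) [602.35306338  59.28988577  40.        ] 57.58246072670855 -60.08161899405308
(205, 160) [623.22327698  80.48297565  40.        ] 57.304446730089424 -30.073366829560186
(198, 189) [632.01247741 111.27807194  40.        ] 58.41659654941574 2.0398845216786214
(206, 212) [624.82562546 137.06541711  40.        ] 58.28591425462205 28.561605937641385
(228, 233) [601.88214061 161.75585737  40.        ] 59.6680149239393 61.74215587394405
(254, 238) [573.40333555 167.80914125  40.        ] 58.61086816927804 90.22441414529571
```

View pics/w2.png

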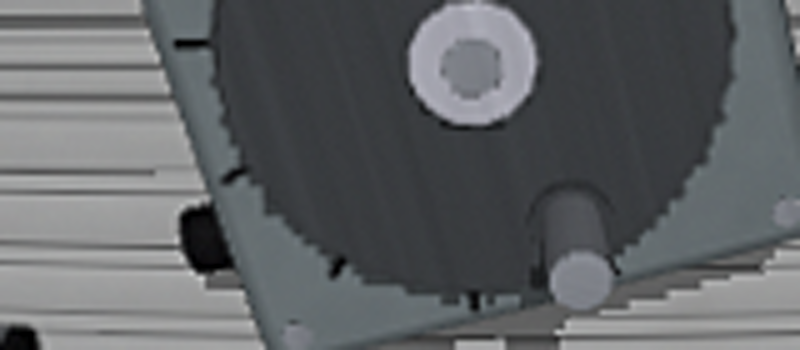

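Call:
apply_moves --increments '[[[-0.2, 0.1, 0.2, 0, 0, -0.29, 0], [-0.44, 0.215, 0.5, 0, 0, -0.58, 0], [-0.44, 0.215, 0.84, 0, 0, -0.87, 0], [-0.44, 0.215, 0.84, 0, 0, -1, 0], [-0.44, 0.215, 0.84, 0, 0, -1, 0], [-0.44, 0.215, 0.84, 0, 0, -1, 0]]]'

```text
clock: 2.75
position: [554.0, 144.3, 180.5]
ee_rot: [0.86, -0.511, 0.0, -0.001]
contact_force: [0.1, 0.7, -0.2]
gripper_width: 42.6
```

```bash
python3 look.py 3 wrist side
```

```text
2.75 [553.99249765 144.29150658 180.46200431] [ 8.59770157e-01 -5.10680739e-01  4.42702259e-04 -5.13678941e-04] [ 0.10860183  0.71291088 -0.15360418] 42.60178940522999 [ 5.37811770e-01  4.13936959e-01 -2.87751617e-01  3.78085253e-04
 -8.67782567e-01 -3.92127108e-02]
wrist [[-0.88, 0.46, 0.14, 592.05], [-0.48, -0.84, -0.27, 74.28], [-0.0, -0.31, 0.95, 250.12], [0.0, 0.0, 0.0, 1.0]] 297.3186396354542
dial_centre [247.8 161.5] 0.69 [574.9 112.1  53.5]
dial_peg [256.5 222.6] 0.65 [551.5 142.8  68.5]
side [[0.73, 0.45, -0.52, 48.78], [-0.69, 0.49, -0.54, -482.15], [0.01, 0.75, 0.67, 668.95], [0.0, 0.0, 0.0, 1.0]] 361.47240665658944
dial_centre [244.3 173. ] 0.66 [576.5 101.1  53.5]
dial_centre [384.  274.1] 0.5 [ 559.9 -345.3   53.5]
dial_peg [224.7 163.4] 0.91 [552.8 155.7  68.5]
dial_peg [244.6 171.9] 0.44 [567.5  89.9  68.5]
enter_button_top [305.2 214.7] 0.6 [ 572.2 -121.5   56. ]
```

View pics/wrist3.png

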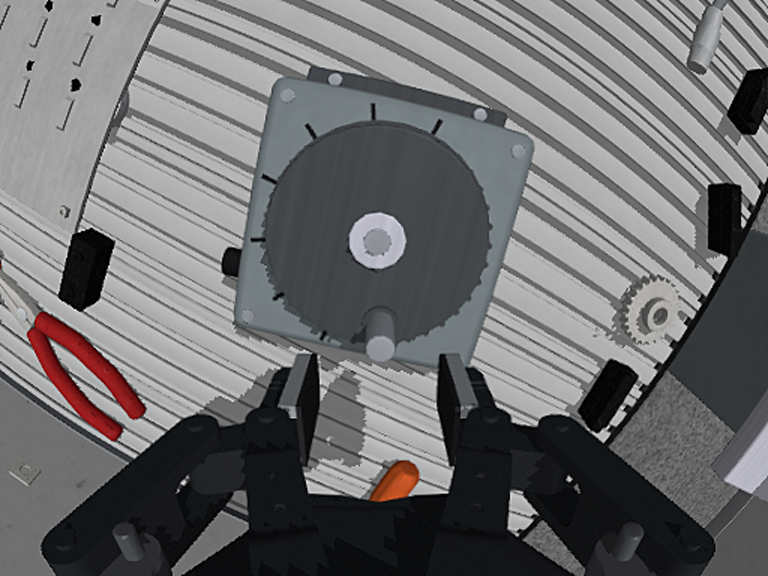

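View pics/side3.png

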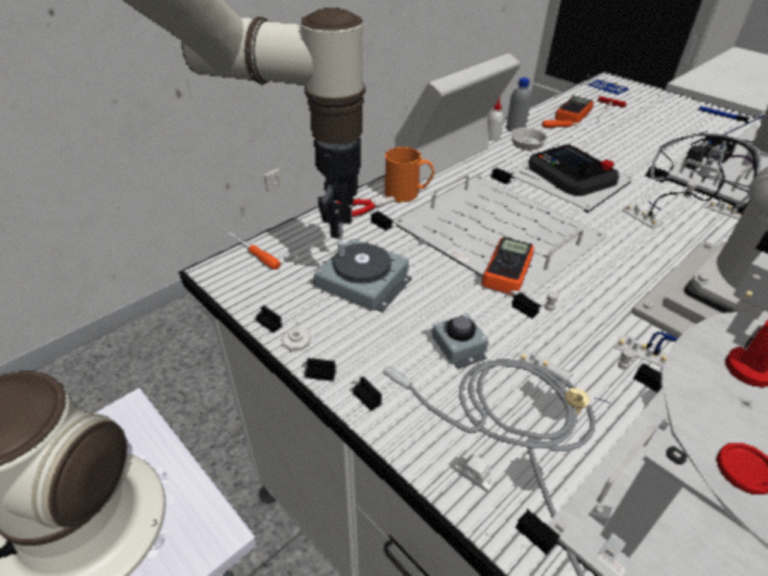

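The peg (380,348) sits centred between the pads (about 310 and 445). I'll lower straight down in stages.

Call:
apply_moves --increments '[[[0, 0, 0.2, 0, 0, 0, 0], [0, 0, 0.4, 0, 0, 0, 0], [0, 0, 0.48, 0, 0, 0, 0], [0, 0, 0.48, 0, 0, 0, 0], [0, 0, 0.48, 0, 0, 0, 0]]]'

```text
clock: 3.65
position: [554.0, 144.2, 132.5]
ee_rot: [0.86, -0.51, 0.0, -0.0]
contact_force: [0.0, 0.9, 0.4]
gripper_width: 42.4
```

```bash
python3 look.py 4 wrist
python3 - <<'E'
from h import *
im=shot("wrist")
E
cat > plan.py <<'E'
# prints increments: target tool angle list (deg), radius
from h import *
import sys
s=arm.read_state();c=np.array([573.6,109.5]);rad=37.
R0=R.from_quat(s["ee_rot"]);p0=s["position"];z=float(sys.argv[1])
for th in map(float,sys.argv[2:]):
    t=np.radians(th);p=np.array([*(c+rad*np.array([np.cos(t),np.sin(t)])),z])
    ty=np.array([-np.sin(t),np.cos(t),0]);tz=np.array([0,0,-1.]);Rt=R.from_matrix(np.c_[np.cross(ty,tz),ty,tz])
    print(th,np.round(R0.inv().apply(p-p0)/100,3),np.round((R0.inv()*Rt).as_rotvec()/.5,3))
E
python3 plan.py 132 120 110 100 90 80
```

```text
3.65 [553.9535739  144.20990763 132.50639376] [ 8.60145863e-01 -5.10047884e-01  3.77656934e-04 -3.26521603e-04] [0.04813314 0.86041943 0.37029069] 42.436717275643474 [ 5.37746481e-01  4.75113901e-01 -3.34465644e-01  5.10519889e-04
 -7.60282399e-01 -3.78010004e-02]
wrist [[-0.88, 0.46, 0.15, 592.14], [-0.48, -0.84, -0.27, 74.28], [-0.0, -0.31, 0.95, 202.17], [0.0, 0.0, 0.0, 1.0]] 297.3186396354542
dial_centre [251.5 178.8] 0.94 [573.  110.   53.5]
dial_peg [254.6 258.1] 0.65 [553.3 142.8  68.5]
120.0 [0.03  0.001 0.007] [-0.003 -0.    -0.047]
110.0 [ 0.034 -0.063  0.007] [-0.003  0.     0.302]
100.0 [ 0.049 -0.126  0.007] [-0.003  0.     0.651]
90.0 [ 0.075 -0.185  0.007] [-0.003  0.001  1.   ]
80.0 [ 0.111 -0.239  0.007] [-3.000e-03  1.000e-03  1.349e+00]
```

View pics/wrist4.png

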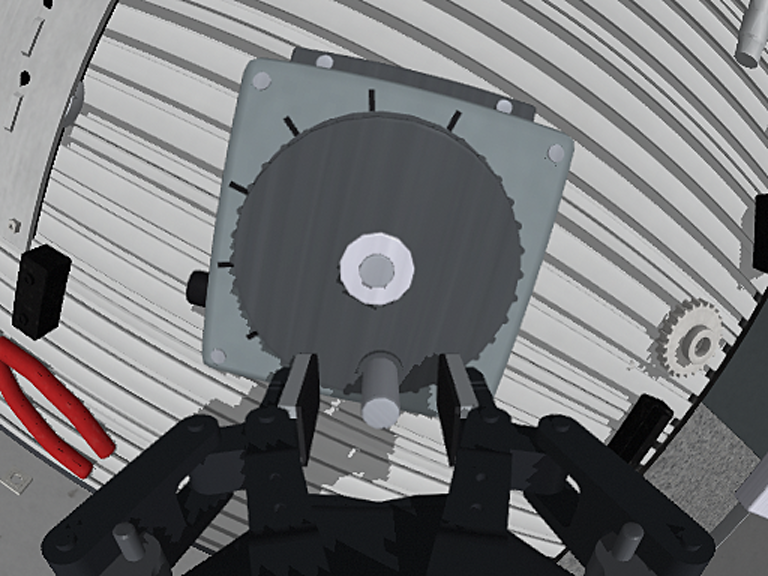

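The peg stands between the pads at (380,390). I'll start pushing with the right pad by moving clockwise.

Call:
apply_moves --increments '[[[0.03, -0.03, 0, 0, 0, 0.12, 0], [0.034, -0.063, 0, 0, 0, 0.3, 0], [0.041, -0.095, 0, 0, 0, 0.48, 0], [0.049, -0.126, 0, 0, 0, 0.65, 0], [0.055, -0.14, 0, 0, 0, 0.74, 0], [0.062, -0.156, 0, 0, 0, 0.83, 0], [0.068, -0.17, 0, 0, 0, 0.91, 0], [0.075, -0.185, 0, 0, 0, 1, 0], [0.075, -0.185, 0, 0, 0, 1, 0]]]'

```text
clock: 4.8
position: [571.3, 145.1, 131.9]
ee_rot: [-0.707, 0.708, 0.001, -0.003]
contact_force: [-4.5, -2.4, 2.7]
gripper_width: 42.5
```

```bash
python3 look.py 5 wrist|tail -3;python3 plan.py 132 88 84 80 76 72 68 64 62
```

```text
dial_centre [247.5 186.1] 0.58 [573.7 109.7  53.5]
dial_peg [284.7 257. ] 0.89 [554.6 143.5  68.5]
enter_button_top [285.2 256.3] 0.24 [552.7 150.3  56. ]
88.0 [-0.014 -0.037 -0.002] [ 0.011 -0.005  0.069]
84.0 [-0.012 -0.063 -0.002] [ 0.011 -0.006  0.208]
80.0 [-0.008 -0.088 -0.002] [ 0.01  -0.006  0.348]
76.0 [-0.003 -0.113 -0.002] [ 0.01  -0.006  0.488]
72.0 [ 0.004 -0.138 -0.002] [ 0.01  -0.007  0.627]
68.0 [ 0.013 -0.162 -0.002] [ 0.01  -0.007  0.767]
64.0 [ 0.023 -0.186 -0.003] [ 0.01  -0.008  0.906]
62.0 [ 0.029 -0.198 -0.003] [ 0.009 -0.008  0.976]
```

View pics/wrist5.png

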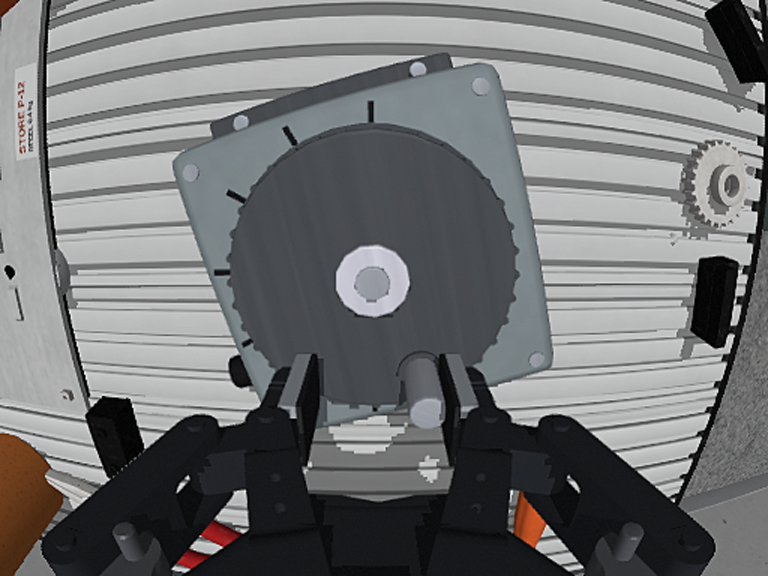

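The pad is now bearing on the peg with about 5 N. I'll push slowly over the first ridge.

Call:
apply_moves --increments '[[[0.001, -0.019, 0, 0, 0, 0.105, 0], [0.002, -0.039, 0, 0, 0, 0.21, 0], [0.005, -0.058, 0, 0, 0, 0.314, 0], [0.008, -0.077, 0, 0, 0, 0.419, 0], [0.008, -0.077, 0, 0, 0, 0.419, 0], [0.008, -0.077, 0, 0, 0, 0.419, 0]]]'

```text
clock: 5.6
position: [581.1, 145.6, 132.2]
ee_rot: [-0.63, 0.777, -0.0, 0.0]
contact_force: [-0.5, -0.1, -0.9]
gripper_width: 42.7
```

```bash
python3 look.py 6 wrist|tail -3
```

```text
wrist [[-0.98, -0.2, -0.06, 565.56], [0.21, -0.93, -0.3, 67.73], [-0.0, -0.31, 0.95, 201.8], [0.0, 0.0, 0.0, 1.0]] 297.3186396354542
dial_centre [254.3 179.8] 0.88 [572.8 108.1  53.5]
dial_peg [272.6 261.4] 0.71 [571.8 149.   68.5]
```

View pics/wrist6.png

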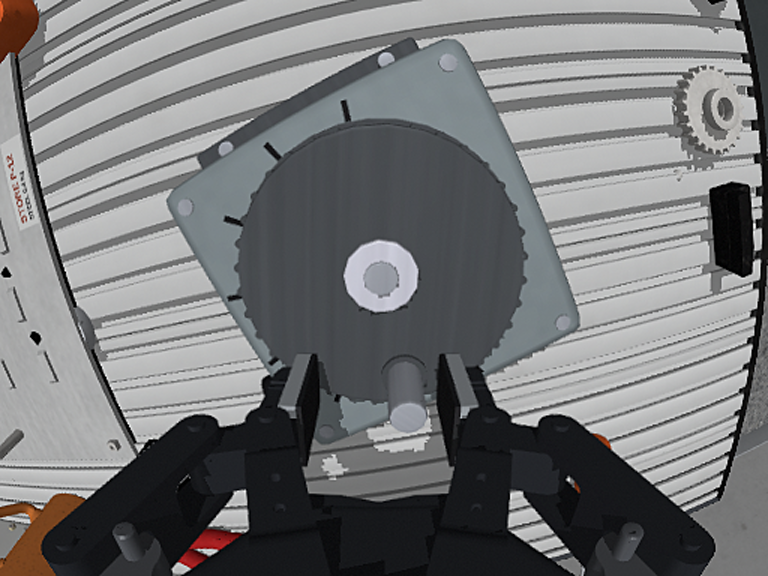

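First click done: the peg is at 90°, which is the 6 o'clock stroke. On to click 2.

Call:
apply_moves --increments '[[[0.001, -0.032, 0, 0, 0, 0.175, 0], [0.006, -0.064, 0, 0, 0, 0.349, 0], [0.01, -0.083, 0, 0, 0, 0.454, 0], [0.014, -0.102, 0, 0, 0, 0.559, 0], [0.02, -0.12, 0, 0, 0, 0.663, 0], [0.027, -0.139, 0, 0, 0, 0.768, 0], [0.035, -0.156, 0, 0, 0, 0.873, 0], [0.043, -0.174, 0, 0, 0, 0.977, 0], [0.043, -0.174, 0, 0, 0, 0.977, 0], [0.043, -0.174, 0, 0, 0, 0.977, 0]]]'

```text
clock: 6.8
position: [597.1, 137.7, 131.9]
ee_rot: [-0.423, 0.906, 0.0, -0.0]
contact_force: [0.5, 0.1, 0.4]
gripper_width: 42.6
```

```bash
python3 look.py 7 wrist|tail -3
```

```text
wrist [[-0.77, -0.61, -0.2, 547.55], [0.64, -0.73, -0.23, 76.42], [0.0, -0.31, 0.95, 201.54], [0.0, 0.0, 0.0, 1.0]] 297.3186396354542
dial_centre [253.1 182.3] 0.9 [574.1 109.3  53.5]
dial_peg [269.1 262. ] 0.57 [592.6 144.2  68.5]
```

View pics/wrist7.png

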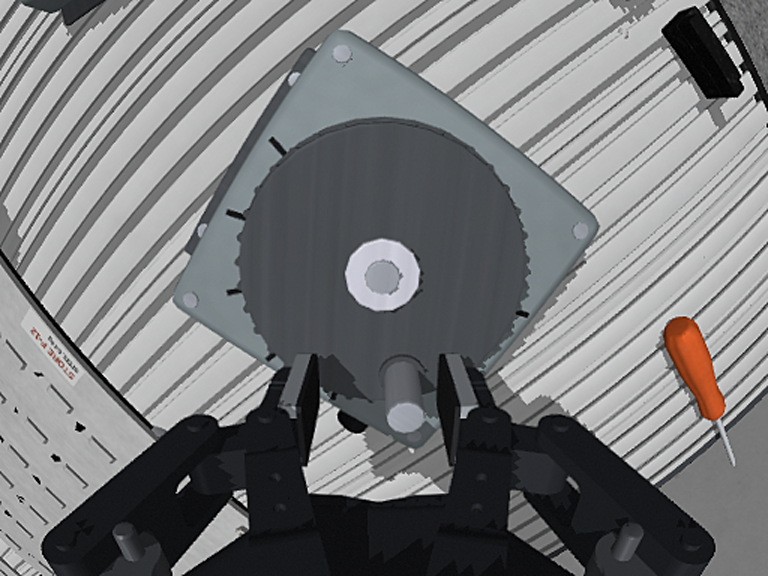

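Click 2 is done and the peg is at 60°. On to click 3.

Call:
apply_moves --increments '[[[0.001, -0.032, 0, 0, 0, 0.175, 0], [0.006, -0.064, 0, 0, 0, 0.349, 0], [0.01, -0.083, 0, 0, 0, 0.454, 0], [0.014, -0.102, 0, 0, 0, 0.559, 0], [0.02, -0.12, 0, 0, 0, 0.663, 0], [0.027, -0.139, 0, 0, 0, 0.768, 0], [0.035, -0.156, 0, 0, 0, 0.873, 0]]]'

```text
clock: 7.7
position: [606.3, 125.4, 131.9]
ee_rot: [-0.216, 0.976, 0.0, -0.0]
contact_force: [-1.4, 0.7, -0.2]
gripper_width: 43.1
```

Call:
apply_moves --increments '[[[0.001, -0.016, 0, 0, 0, 0.087, 0], [0.001, -0.032, 0, 0, 0, 0.175, 0], [0.003, -0.045, 0, 0, 0, 0.244, 0], [0.003, -0.045, 0, 0, 0, 0.244, 0], [0.003, -0.045, 0, 0, 0, 0.244, 0]]]'

```text
clock: 8.2
position: [608.4, 120.8, 131.9]
ee_rot: [-0.157, 0.988, 0.0, -0.0]
contact_force: [-0.2, -0.6, -1.0]
gripper_width: 42.6
```

```bash
python3 look.py 8 wrist
```

```text
8.2 [608.43742084 120.77497163 131.90469398] [-1.56915695e-01  9.87612001e-01  5.36620487e-06 -1.15573033e-05] [-0.17366438 -0.60774338 -1.03816577] 42.61822098223066 [ 4.56498422e-01  5.41157703e-01 -2.09686439e-01 -2.33389021e-05
 -8.19971114e-01 -1.71214506e+00]
wrist [[-0.31, -0.91, -0.29, 534.72], [0.95, -0.29, -0.1, 95.29], [0.0, -0.31, 0.95, 201.56], [0.0, 0.0, 0.0, 1.0]] 297.3186396354542
dial_centre [274.  259.5] 0.6 [614.7 134.9  53.5]
dial_centre [254.4 177.6] 0.55 [572.  109.   53.5]
dial_peg [274.7 258.7] 0.7 [606.  131.1  68.5]
```

View pics/wrist8.png

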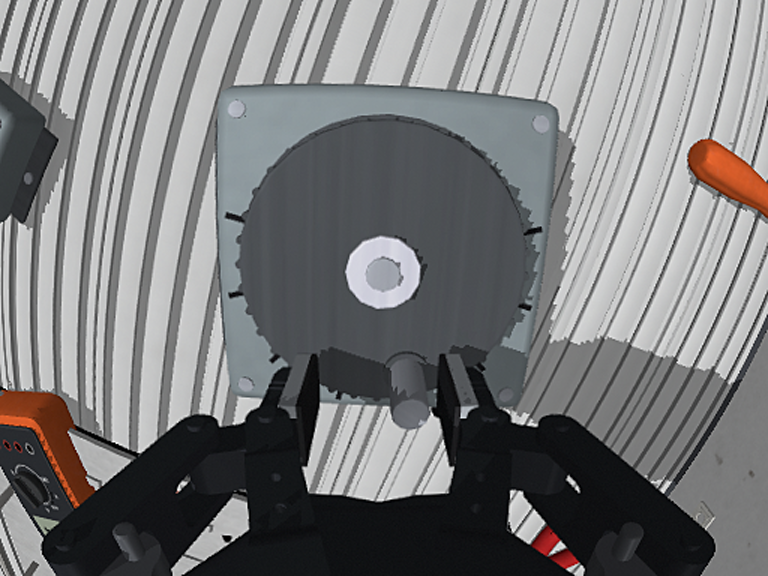

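Click 3 is done and the peg is at about 30°. Now the last click, slowly, stopping about 4° past the ridge.

Call:
apply_moves --increments '[[[0.001, -0.032, 0, 0, 0, 0.175, 0], [0.006, -0.064, 0, 0, 0, 0.349, 0], [0.01, -0.083, 0, 0, 0, 0.454, 0], [0.014, -0.102, 0, 0, 0, 0.559, 0], [0.02, -0.12, 0, 0, 0, 0.663, 0], [0.027, -0.139, 0, 0, 0, 0.768, 0], [0.035, -0.156, 0, 0, 0, 0.873, 0], [0.041, -0.168, 0, 0, 0, 0.942, 0], [0.045, -0.177, 0, 0, 0, 0.998, 0], [0.045, -0.177, 0, 0, 0, 0.998, 0]]]'

```text
clock: 9.4
position: [609.6, 102.5, 131.9]
ee_rot: [0.092, 0.996, -0.0, -0.0]
contact_force: [0.1, -0.6, 0.1]
gripper_width: 42.7
```

```bash
python3 look.py 9 wrist side
```

```text
9.4 [609.64096584 102.48521695 131.91208563] [ 9.22832505e-02  9.95732796e-01 -7.20066960e-06 -2.60896614e-05] [ 0.12363375 -0.64410232  0.09721766] 42.731169080176194 [ 4.28008470e-01  5.38265759e-01 -2.15282020e-01 -1.84440804e-05
 -8.17300980e-01 -2.18362166e+00]
wrist [[0.18, -0.94, -0.3, 533.4], [0.98, 0.18, 0.06, 115.63], [0.0, -0.31, 0.95, 201.57], [0.0, 0.0, 0.0, 1.0]] 297.3186396354542
dial_centre [256.7 179.4] 0.96 [573.8 110.8  53.5]
dial_peg [270.3 258. ] 0.67 [612.2 110.7  68.5]
side [[0.73, 0.45, -0.52, 48.78], [-0.69, 0.49, -0.54, -482.15], [0.01, 0.75, 0.67, 668.95], [0.0, 0.0, 0.0, 1.0]] 361.47240665658944
dial_centre [244.9 171.9] 0.93 [581.  103.6  53.5]
dial_centre [308.3 217.4] 0.19 [ 572.7 -131.1   53.5]
dial_peg [248.8 161.6] 0.78 [607.7 116.5  68.5]
dial_peg [319.8 312.1] 0.44 [ 385.8 -313.3   68.5]
```

View pics/wrist9.png

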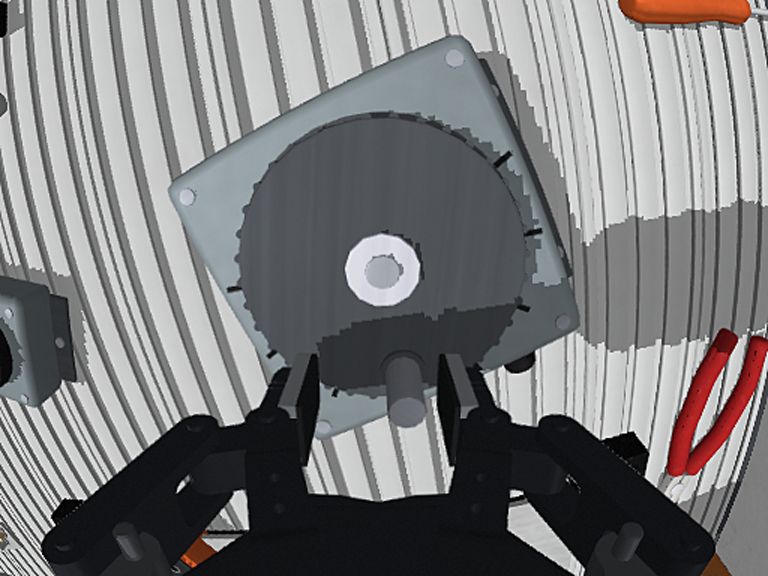

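Click 4 is done. The peg is at 0°, with exactly three strokes left clockwise of it at (235,289), (273,353) and (335,393). I'll rise straight up clear of it.

Call:
apply_moves --increments '[[[0, 0, -0.15, 0, 0, 0, 0], [0, 0, -0.35, 0, 0, 0, 0], [0, 0, -0.6, 0, 0, 0, 0], [0, 0, -0.75, 0, 0, 0, -0.5], [0, 0, -0.75, 0, 0, 0, -1], [0, 0, -0.75, 0, 0, 0, -1]]]'

```text
clock: 10.4
position: [609.3, 102.5, 206.5]
ee_rot: [0.092, 0.996, 0.0, -0.0]
contact_force: [0.3, 0.6, -0.4]
gripper_width: 0.1
```

```bash
python3 look.py 10 side|tail -8
python3 - <<'E'
from h import *
s=arm.read_state();r=R.from_quat(s["ee_rot"]);print(r.as_matrix().round(3))
print(r.inv().apply(np.array([590,-60,220])-s["position"])/100)
E
```

```text
10.4 [609.31747275 102.54126363 206.51429633] [ 9.23304592e-02  9.95728380e-01  1.66750951e-04 -2.25539304e-04] [ 0.34020281  0.56432104 -0.4054253 ] 0.12307474782233002 [ 4.28130142e-01  4.54073317e-01 -1.41323401e-01 -6.20353126e-04
 -9.75625138e-01 -2.18350292e+00]
side [[0.73, 0.45, -0.52, 48.78], [-0.69, 0.49, -0.54, -482.15], [0.01, 0.75, 0.67, 668.95], [0.0, 0.0, 0.0, 1.0]] 361.47240665658944
dial_centre [243.8 172.1] 0.64 [578.2 105.   53.5]
dial_peg [253.7 160.6] 0.95 [621.  110.6  68.5]
enter_button_top [307.3 216.5] 0.67 [ 571.2 -128.9   56. ]
[[-0.983  0.184 -0.002]
 [ 0.184  0.983 -0.001]
 [ 0.002 -0.001 -1.   ]]
[-0.10970843 -1.63155666 -0.14269837]
```

View pics/side10.png

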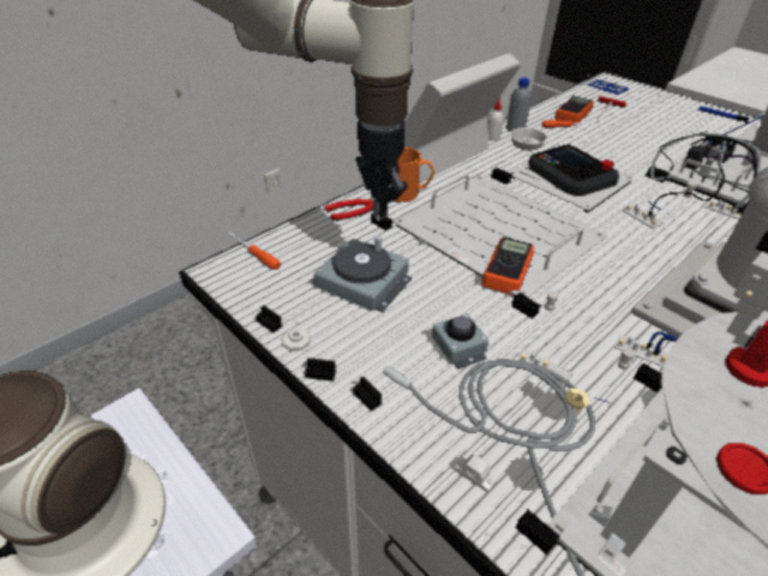

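Call:
apply_moves --increments '[[[-0.06, -0.3, 0, 0, 0, 0, -1], [-0.14, -0.7, 0, 0, 0, 0, -1], [-0.2, -1, 0, 0, 0, 0, -1]]]'

```text
clock: 10.9
position: [610.5, -0.8, 205.9]
ee_rot: [0.092, 0.996, -0.0, -0.001]
contact_force: [-0.3, 0.1, -0.5]
gripper_width: 0.0
```

Call:
apply_moves --increments '[[[-0.08, -0.4, 0, 0, 0, 0, -1], [-0.14, -0.7, 0, 0, 0, 0, -1], [-0.2, -1, 0, 0, 0, 0, -1], [-0.2, -1, 0, 0, 0, 0, -1], [-0.2, -1, 0, 0, 0, 0, -1], [-0.2, -1, 0, 0, 0, 0, -1]]]'

```text
clock: 11.5
position: [612.2, -100.8, 206.4]
ee_rot: [0.092, 0.996, -0.0, -0.0]
contact_force: [0.2, -0.4, 0.7]
gripper_width: -0.1
```

```bash
python3 look.py 11 wrist top
```

```text
11.5 [ 612.18508327 -100.80031268  206.40661066] [ 9.19430635e-02  9.95764175e-01 -1.30556375e-05 -4.24341068e-04] [ 0.24206169 -0.39022393  0.73603141] -0.06496228341303004 [ 9.72576566e-02  4.58249005e-01 -1.34656563e-01 -1.61581710e-04
 -9.78729196e-01 -1.85210997e+00]
wrist [[0.18, -0.94, -0.3, 535.98], [0.98, 0.18, 0.06, -87.7], [0.0, -0.3, 0.95, 276.13], [0.0, 0.0, 0.0, 1.0]] 297.3186396354542
dial_centre [469.9 117.4] 0.76 [572.6 106.   53.5]
dial_peg [483.4 161. ] 0.98 [610.7 109.8  68.5]
enter_button_top [45.1 41. ] 0.67 [ 438.2 -250.2   56. ]
top [[0.03, 0.99, -0.1, 409.08], [-1.0, 0.03, -0.0, -15.33], [-0.0, 0.1, 0.99, 1199.14], [0.0, 0.0, 0.0, 1.0]] 371.9274081910871
enter_button_top [289.1 178.6] 0.48 [ 574.3 -120.1   56. ]
```

View pics/wrist11.png

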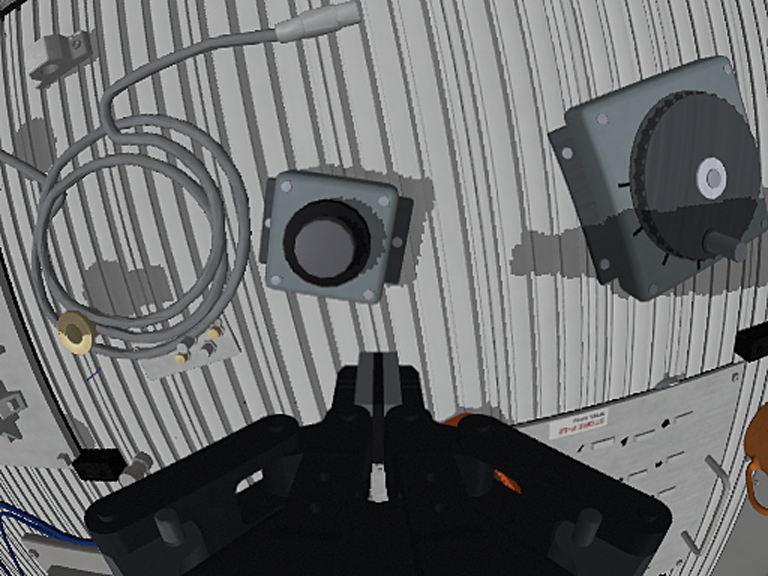

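View pics/top11.png

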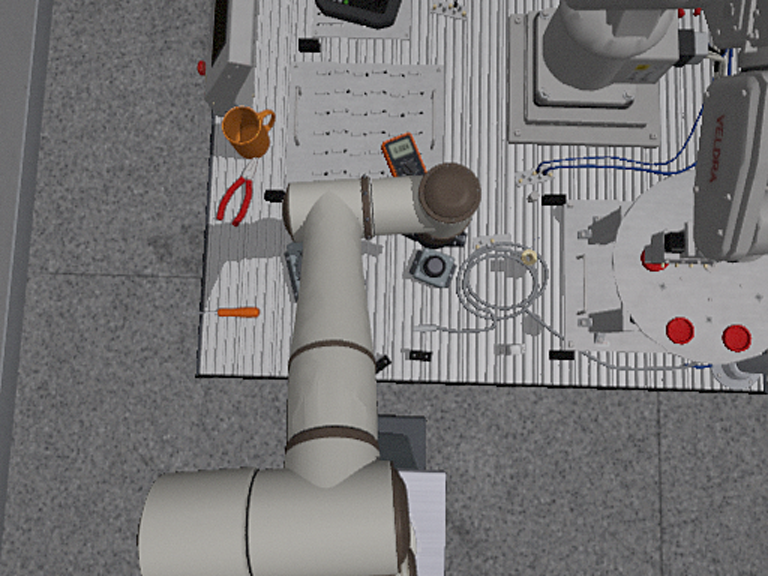

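The wrist view shows the button top at (325,247), and the dial peg still sits where I left it.

Run:
```python
from h import *
im=shot("wrist");b=atz(im,(216.7,164.7),56);print(b)
t=shot("top");print(atz(t,(290,177.3),56))
s=arm.read_state();r=R.from_quat(s["ee_rot"]);print(r.inv().apply(np.array([b[0],b[1],150])-s["position"])/100)
```

```text
[ 579.18663176 -122.90638732   56.        ]
[ 578.43604665 -122.83545464   56.        ]
[ 0.28566798 -0.27427105  0.56997228]
```

Call:
apply_moves --increments '[[[0.15, -0.14, 0.2, 0, 0, 0, -1], [0.285, -0.275, 0.5, 0, 0, 0, -1], [0.285, -0.275, 0.6, 0, 0, 0, -1], [0.285, -0.275, 0.6, 0, 0, 0, -1], [0.285, -0.275, 0.6, 0, 0, 0, -1]]]'

```text
clock: 12.5
position: [580.7, -123.0, 147.8]
ee_rot: [0.092, 0.996, -0.0, 0.001]
contact_force: [-0.2, -0.4, 0.5]
gripper_width: -0.1
```

```bash
python3 look.py 12 wrist side
```

```text
12.5 [ 580.66959852 -123.00222855  147.82299788] [ 9.17665610e-02  9.95779903e-01 -1.85949292e-04  1.11692854e-03] [-0.18999104 -0.39489381  0.4914749 ] -0.10459712236206578 [ 6.41274697e-02  4.83716226e-01 -2.67474614e-01  9.79564160e-04
 -8.17456793e-01 -1.81938494e+00]
wrist [[0.18, -0.94, -0.3, 504.26], [0.98, 0.17, 0.06, -109.89], [0.0, -0.31, 0.95, 217.31], [0.0, 0.0, 0.0, 1.0]] 297.3186396354542
enter_button_top [249.7 230.5] 0.9 [ 579.1 -125.    56. ]
side [[0.73, 0.45, -0.52, 48.78], [-0.69, 0.49, -0.54, -482.15], [0.01, 0.75, 0.67, 668.95], [0.0, 0.0, 0.0, 1.0]] 361.47240665658944
dial_centre [243.1 171. ] 0.88 [580.1 110.   53.5]
dial_peg [251.8 161.1] 0.55 [615.5 112.5  68.5]
enter_button_top [309.5 214.3] 0.6 [ 580.9 -127.7   56. ]
```

View pics/wrist12.png

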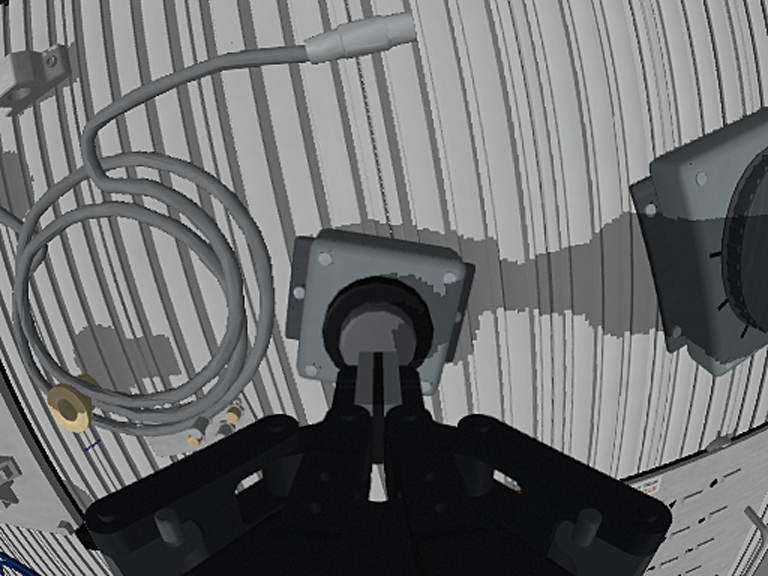

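View pics/side12.png

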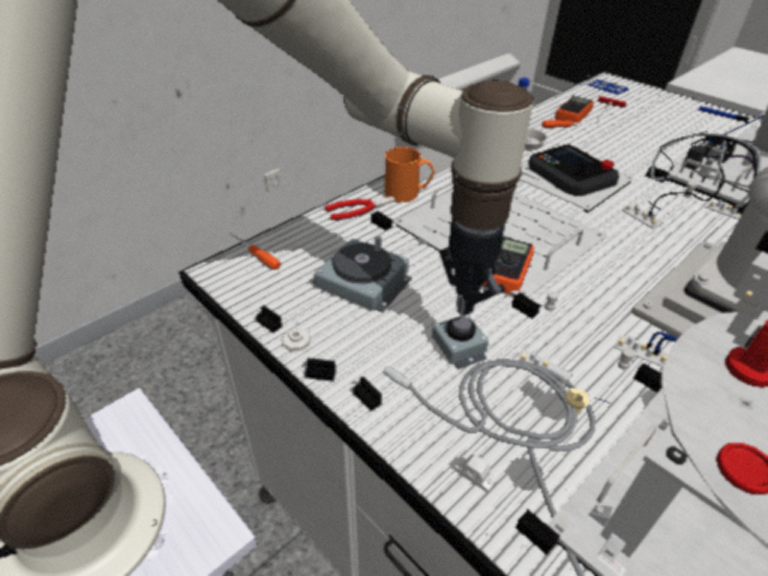

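The closed tips are over the button. I'll go down in small steps, watching the force.

Call:
apply_moves --increments '[[[0, 0, 0.08, 0, 0, 0, -1], [0, 0, 0.15, 0, 0, 0, -1], [0, 0, 0.18, 0, 0, 0, -1], [0, 0, 0.2, 0, 0, 0, -1], [0, 0, 0.21, 0, 0, 0, -1], [0, 0, 0.21, 0, 0, 0, -1]]]'

```text
clock: 13.5
position: [578.7, -123.2, 125.9]
ee_rot: [0.092, 0.996, -0.0, -0.001]
contact_force: [-2.4, -0.4, 3.1]
gripper_width: -0.2
```

Call:
apply_moves --increments '[[[0, 0, 0.015, 0, 0, 0, -1], [0, 0, 0.03, 0, 0, 0, -1], [0, 0, 0.04, 0, 0, 0, -1], [0, 0, 0.04, 0, 0, 0, -1]]]'

```text
clock: 13.9
position: [579.1, -123.3, 122.7]
ee_rot: [0.092, 0.996, -0.0, -0.0]
contact_force: [-4.2, 1.6, 7.8]
gripper_width: 0.4
```

Call:
apply_moves --increments '[[[0, 0, 0.02, 0, 0, 0, -1], [0, 0, 0.04, 0, 0, 0, -1], [0, 0, 0.04, 0, 0, 0, -1], [0, 0, 0.04, 0, 0, 0, -1]]]'

```text
clock: 14.3
position: [579.2, -123.3, 122.3]
ee_rot: [0.091, 0.996, -0.001, 0.0]
contact_force: [-10.3, 3.6, 25.8]
gripper_width: -0.1
```

```bash
python3 look.py 13 side wrist
```

```text
14.3 [ 579.15541899 -123.25568465  122.29301348] [ 9.14443649e-02  9.95809958e-01 -5.42168433e-04  4.03017979e-04] [-10.27701904   3.58987219  25.78718006] -0.055583992857117404 [ 6.40438960e-02  5.15222199e-01 -2.92925111e-01  1.73259901e-03
 -7.62021530e-01 -1.81923791e+00]
side [[0.73, 0.45, -0.52, 48.78], [-0.69, 0.49, -0.54, -482.15], [0.01, 0.75, 0.67, 668.95], [0.0, 0.0, 0.0, 1.0]] 361.47240665658944
dial_centre [242.6 172. ] 0.61 [576.1 107.6  53.5]
enter_button_top [306.9 215.6] 0.36 [ 572.8 -126.3   56. ]
wrist [[0.18, -0.94, -0.3, 502.85], [0.98, 0.17, 0.06, -110.16], [-0.0, -0.31, 0.95, 191.89], [0.0, 0.0, 0.0, 1.0]] 297.3186396354542
enter_button_top [249.  249.3] 0.81 [ 576.3 -125.3   56. ]
enter_button_top [ 5.7 59.3] 0.4 [ 440.5 -243.4   56. ]
```

View pics/wrist13.png

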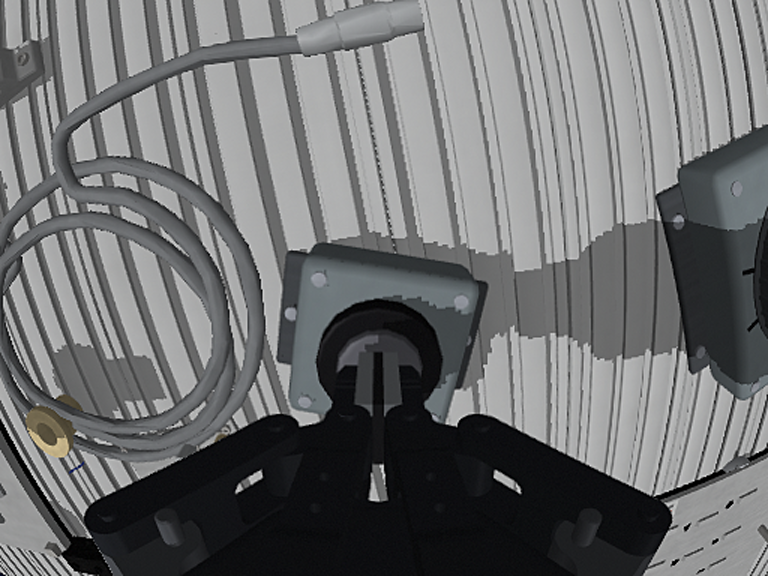

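The force climbed to 26 N while the tool moved only 0.4 mm, so the button is on its hard stop. The tip is at about 49.3 mm, roughly 6.5 mm below the nominal button top. Releasing.

Call:
apply_moves --increments '[[[0, 0, -0.1, 0, 0, 0, -1], [0, 0, -0.3, 0, 0, 0, -1], [0, 0, -0.6, 0, 0, 0, -1], [0, 0, -0.9, 0, 0, 0, -1], [0, 0, -1, 0, 0, 0, -1], [0, 0, -1, 0, 0, 0, -1], [0, 0, -1, 0, 0, 0, -1]]]'

```text
clock: 15.4
position: [578.7, -123.1, 216.6]
ee_rot: [0.092, 0.996, 0.0, -0.001]
contact_force: [-0.3, 0.3, 0.3]
gripper_width: -0.0
```

```bash
python3 look.py 14 wrist side
python3 - <<'E'
from h import *
print(arm.read_state()["contact_force"])
a=cv2.imread('pics/side14.png')[200:400,200:520]
cv2.imwrite('pics/c14.png',cv2.resize(a,None,fx=2.4,fy=2.4))
E
```

```text
15.4 [ 578.74195382 -123.0678197   216.60386259] [ 9.24389397e-02  9.95718081e-01  2.22661793e-04 -7.04430866e-04] [-0.29141719  0.33913978  0.30864702] -0.045698699693176956 [ 6.36866962e-02  4.03926149e-01 -1.96259469e-01 -7.98023147e-04
 -9.71933251e-01 -1.81917498e+00]
wrist [[0.18, -0.94, -0.3, 502.59], [0.98, 0.18, 0.06, -109.95], [0.0, -0.3, 0.95, 286.36], [0.0, 0.0, 0.0, 1.0]] 297.3186396354542
dial_centre [482.3 149. ] 0.73 [573.9 109.6  53.5]
dial_peg [493.4 191.9] 0.94 [615.5 115.1  68.5]
enter_button_top [252.3 197. ] 0.78 [ 579.1 -123.6   56. ]
side [[0.73, 0.45, -0.52, 48.78], [-0.69, 0.49, -0.54, -482.15], [0.01, 0.75, 0.67, 668.95], [0.0, 0.0, 0.0, 1.0]] 361.47240665658944
dial_centre [244.  170.3] 0.72 [584.1 110.7  53.5]
dial_centre [242.4 187.9] 0.17 [530.1  57.8  53.5]
dial_peg [249.6 161.8] 0.83 [608.7 114.2  68.5]
enter_button_top [307.5 214.3] 0.63 [ 577.3 -124.4   56. ]
[ 0.07134738 -0.2341219   0.64646358]
```

View pics/c14.png

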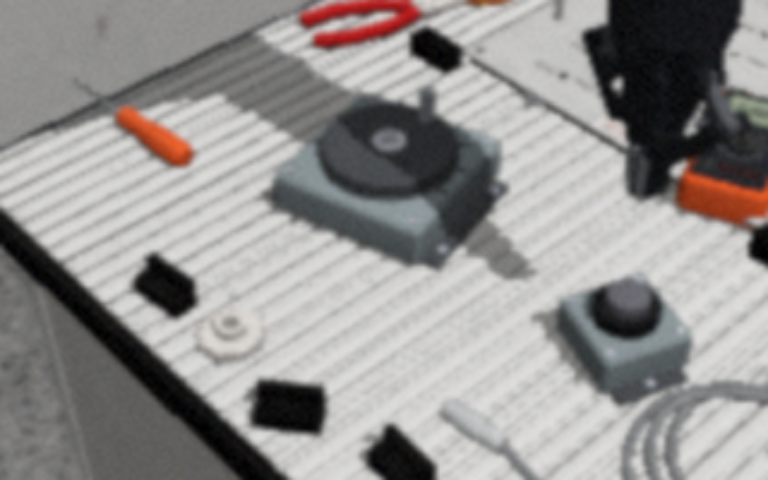

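View pics/wrist14.png

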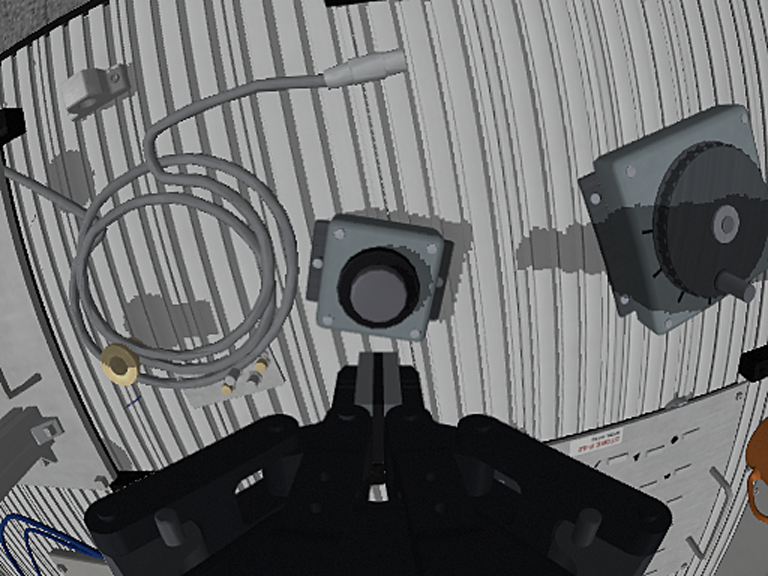

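The button has sprung back (378,290). The peg is at the 0° station with three strokes beyond it, the arm is clear, and the loose parts have not moved. Handing in.

```bash
python3 -c "
from bench import arm
print(arm.job_done())"
```

```text
the job is handed in; nothing more can be done
None
```

I turned the dial four clicks clockwise, from station 0 to station 4, pressed the enter button to its stop and let go. I handed the job in at about 15 s of the 51 s allowed. The hand-in reports no verdict, so the results below come from my own checks.

- **Dial:** I straddled the peg with the half-open gripper and pushed with one pad only. After each click I looked through the wrist camera, and the peg stood at 90°, 60°, 30° and then 0°. At the end, three station strokes remained beyond the peg. The peg should be about 69 mm from its start, which I worked out from the angles and did not measure. I raised the gripper straight up with the peg clear of the pads, so the dial should not have lifted. I had no direct reading of that.
- **Button:** Pressing with the closed tips, the force rose from about 8 N to 26 N over the last 0.4 mm, with the tip about 6.5 mm below the nominal button top. I take that as the bottom of its travel. I did not read the travel itself. The last pictures show the button sprung back up.
- **End state:** The arm is well above everything and the contact force reads about zero. The gear and screwdriver look unmoved in the last pictures. The bearing block and bushing were only seen by eye and not re-measured, but the arm never went near them.

Not everything agreed: the network's position marks differed by up to about 10 mm between cameras, and a few were plainly wrong. I went by the boss, peg and button pixels and the dial strokes in the wrist pictures instead.

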